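Take the rock out of a tortoise pedestal

TASK

The small examination pedestal on the steel table rocks because one of its four feet has worn short. Press down gently on the corners of its base plate, one after another, to find the corner that gives; then slide the levelling wedge, thin end first, under that corner's foot until it is snug but does not jack the pedestal up or push it along, and let go of it. Press that corner gently once more to make sure it no longer gives, and leave the pedestal standing steady on the wedge, with the other things left alone.

Things in the scene. Friction and masses are not known exactly. Their poses are not given: they have to be found in the camera images.
- pedestal: Pedestal to set a tortoise on, 1.8 kg, loose: square metal base plate 140 x 140 x 8 mm, covered with thin grey rubber, on four round-bottomed rubber feet (24 mm across, 20 mm high, ball-ended, centred 18 mm in from the plate's sides); plate's underside 20 mm, top 28 mm above the table. Origin at table level under the middle, x and y along the plate's sides, z up. A side push over about 8 N may slide it.
- pedestal_head (a point): Middle of the top of the pedestal's round padded head, 70 mm above the table; the head is 74 mm across, on a ribbed column 62 mm across. z is the upright axis. One foot, it is not known which, is 2 to 6.5 mm short and hangs clear of the table; the pedestal stands level on the other three. 2 to 3 N on the clear corner tips it until that foot touches; the other corners are firm.
- corner_1 (a point): Point on the top face of the pedestal's base plate straight above the centre of one of its four feet, marked by a small screw head, 28 mm above the table; the place to press. Axes as the pedestal's.
- corner_2 (a point): Point on the top face of the pedestal's base plate straight above the centre of one of its four feet, marked by a small screw head, 28 mm above the table; the place to press. Axes as the pedestal's.
- corner_3 (a point): Point on the top face of the pedestal's base plate straight above the centre of one of its four feet, marked by a small screw head, 28 mm above the table; the place to press. Axes as the pedestal's.
- corner_4 (a point): Point on the top face of the pedestal's base plate straight above the centre of one of its four feet, marked by a small screw head, 28 mm above the table; the place to press. Axes as the pedestal's.
- wedge: Levelling wedge of hard grey plastic, loose, 60 g, 84 mm long, 30 mm wide, flat underside. Its ramp, 68 mm long, rises evenly from 1.5 mm at the thin end to 12 mm; behind it stands a heel 16 mm long, 30 mm wide, 22 mm high to hold it by. x points to the thin end, z up; origin on the underside, mid-length. Under load it does not slip back out.
- wedge_heel (a point): Centre of the heel, half-way up (11 mm above the wedge's underside), 76 mm behind the thin end; grip it here across the 30 mm width (the wedge's y). Axes as the wedge's.
- wedge_ramp (a point): Point on the wedge's middle line, in the ramp, 20 mm behind the thin end. Pushed under the clear foot, the wedge is snug when 3 to 6 N of push is felt; from about 8 N on it jacks the pedestal up or slides it. Axes as the wedge's.
- wedge_nose (a point): Middle of the thin end, at the underside. Axes as the wedge's.
- tray: Bystander: shallow steel instrument tray, 160 x 120 x 22 mm; origin under its middle.
- bottle: Bystander: amber glass bottle, 60 mm across, 150 mm high; origin under its middle.
- jar: Bystander: white jar, 72 mm across, 75 mm high; origin under its middle.
Things that resemble listed ones, but are neither listed nor needed, are in the scene too. Of the things that look like the wedge, take the one that is farthest to the robot's right at the start. There is more than one size of the pedestal; the job needs the larger.

How it is judged:
On the way, in this order (a step that is already met when the one before it is completed fails the run):
1. a corner of the base plate is pressed and the pedestal is felt to rock: it tips by more than 0.02 rad under the fingers (contact force between the fingers and pedestal above 1 N and angle between pedestal_head's own z axis and vertical above 0.02 rad), for 0.1 s.
2. the wedge is under the foot (ramp point within 25 mm of that corner seen from above), bears on the pedestal without jacking it up (0.3 to 6 N, level within 0.01 rad) and has been let go ((horizontal distance between wedge_ramp and corner_1 below 0.025 m or horizontal distance between wedge_ramp and corner_2 below 0.025 m or horizontal distance between wedge_ramp and corner_3 below 0.025 m or horizontal distance between wedge_ramp and corner_4 below 0.025 m) and contact force between wedge and pedestal between 0.3 and 6 N and angle between pedestal_head's own z axis and vertical below 0.01 rad and contact force between the fingers and wedge below 0.1 N), for 0.2 s.
3. the wedged corner is pressed again with more than 3 N, the load goes into the wedge (more than 3 N) and the pedestal stays level within 0.01 rad (contact force between each of the fingers, wedge and pedestal above 3 N and angle between pedestal_head's own z axis and vertical below 0.01 rad and ((horizontal distance between the grasp point and corner_1 below 0.035 m and horizontal distance between wedge_ramp and corner_1 below 0.025 m) or (horizontal distance between the grasp point and corner_2 below 0.035 m and horizontal distance between wedge_ramp and corner_2 below 0.025 m) or (horizontal distance between the grasp point and corner_3 below 0.035 m and horizontal distance between wedge_ramp and corner_3 below 0.025 m) or (horizontal distance between the grasp point and corner_4 below 0.035 m and horizontal distance between wedge_ramp and corner_4 below 0.025 m))), for 0.2 s.
At the end, for the whole second after the job is handed in: The wedge is under the foot that hung clear (its ramp's marked point within 25 mm of that corner's screw, seen from above) and bears a share of the pedestal's weight without jacking it up (0.3 to 6 N), the pedestal stands level within 0.01 rad, and both are at rest ((horizontal distance between wedge_ramp and corner_1 below 0.025 m or horizontal distance between wedge_ramp and corner_2 below 0.025 m or horizontal distance between wedge_ramp and corner_3 below 0.025 m or horizontal distance between wedge_ramp and corner_4 below 0.025 m) and contact force between wedge and pedestal between 0.3 and 6 N and angle between pedestal_head's own z axis and vertical below 0.01 rad and linear speed of each of pedestal, wedge below 0.01 m/s); the robot touches nothing.
It fails at once if the pedestal is pressed with more than 20 N (contact force between the fingers and pedestal above 20 N).
It fails at once if the wedge is forced: more than 20 N between wedge and pedestal (contact force between wedge and pedestal above 20 N).
It fails at once if the pedestal is pushed or lifted more than 5 mm from its place (distance of pedestal from where it was at the start of the episode above 0.005 m).
It fails at once if the pedestal is tipped by more than 0.15 rad (angle between pedestal_head's own z axis and vertical above 0.15 rad).
It fails at once if the tray, the bottle or the jar is moved by more than 10 mm (distance of any of tray, bottle, jar from where it was at the start of the episode above 0.01 m).
It also fails if it takes over 72 s, if anything falls off the work surface, if the arm or the gripper's body presses on something with over 40 N, if the wrist force passes 120 N, or if a joint passes its speed limit or range.

ROBOT

A 6-joint arm with a two-finger parallel gripper is mounted at the origin on the work surface. World frame = base frame: x ahead of the robot, y to its left, z up, the work surface at z = 0. Lengths are in m, angles in rad, forces in N, time in s.
With the tool pointing down it reaches from about 0.425 to 0.95 m from the base axis. Payload 14.7 kg.
Tool frame: the origin (TCP) lies at the very end of the fingers, on their centre line; the grasp point (between the pads) lies 19 mm behind it; z points along the fingers, y is the line along which they close (so a half turn about z gives the same grasp; the last joint's range is limited). The gripper opens to 85 mm and grips with 20 to 120 N. Pads are 22 mm wide; open, the fingers measure 114 mm over their backs; the gripper's body (76 mm by 85 mm) begins 54 mm behind the grasp point. The pads swing forward as they close: fully open they stand 13 mm farther back than shut.
Start: joints at [1.204, 0.48, 1.596, -0, 1.065, -0.047], TCP at [0.204, 0.617, 0.231] pointing down, gripper open.
Joint ranges: [-2.75, 2.75], [-0.82, 2.05], [0.23, 2.67], [-1.56, 4.7], [0.09, 2.69], [-2.92, 2.92]. Speed limits (rad/s): [1.89, 1.89, 2.39, 3.01, 3.01, 3.01].

INTERFACE

Orientations are given as a unit quaternion [x, y, z, w].
In Python, from rig import readout, viewer, arm gives the robot as it stands.
- The arm moves only by the tool carry_out, never from a script. Its argument "targets" is a list of rows, each a list of 3 entries, a list of its own where there are three numbers: the opening, from 0 (shut) to 1 (fully open), then the shift along the tool's x, y, z in mm, then the turn, a rotation vector about the tool's x, y, z in degrees. In form: [[fingers, [dx, dy, dz], [rx, ry, rz]], ...]. A call has 1 to 10 rows; each row shifts and turns the commanded pose from where the row before left it, along the tool's axes as they then stand; what a row does not reach is not made up. A row lasts 1/8 s, in which the tool goes at most 62.5 mm and 10.7 degrees, less where a joint would pass 70% of its speed; a pose out of reach is approached as far as the arm can. A call with a gripper value outside its range is refused whole. The fingers move at their own pace and stop on an object; "grip_force" is the grip in N (left out, the last holds). Time passes only in rows, so rows that do not move let the fingers close. It gives the time, the measured TCP pose, the force, the opening and the grip force at its end, in the units of the state.
- readout.get_state(): the state, without advancing time (a new reading comes with each control period).
- viewer.read_camera(name): name is "side" or "top"; returns a dict with "pixels" (480x640x3 uint8, red, green, blue), "intrinsics" (3x3 intrinsics, pixels), "xyz" and "attitude" of the camera in the world. Camera axes: x right, y up, looking along -z (the intrinsics and any distortion apply to the point x, -y, -z); pixel columns grow to the right and rows downward; lengths in m; the calibration is good to about 2 mm. A picture is of the moment at which its call begins. There is no depth.
- arm.job_done(): hands the job in; it is judged then, once.
The state is a dict: "time": time; "joint_positions": joint angles; "joint_velocities": joint speeds; "tau": joint torques, N m; "tcp_pos": TCP position; "tool_rot": TCP orientation; "wrist_force": force on the tool from outside, world axes, zero at the start; "torque": the same for the moment, N m; "grip_width": opening from 0.0 (shut) to 1.0 (fully open); "finger_force": force on a finger pad.
Only numpy, scipy, OpenCV 4.12 (cv2) and the standard library are available. Lean on these libraries where they do the work, as an engineer would, in place of code of your own. Each camera call takes 0.05 s, during which the arm holds its last target. There are 200 camera calls.

## Working session

There is one attempt and no reset: what is moved stays moved. The work goes in short steps, Python scripts to look and compute and a tool call to move; the robot and the scene stay as the last step left them, time stands still between calls to the robot, and variables do not carry over. Pictures are saved under pics/ and viewed, at most 10 in all, crops included, and the job is handed in when it is done.

Besides the shell and the picture viewer there is one more tool, called after "Call:" as name(argument=value, ...) on one line, values as JSON. carry_out: Moves the arm, as the interface text tells. Its arguments: {"type":"object","properties":{"targets":{"type":"array"},"grip_force":{"type":"number"}},"required":["targets"]}

```bash
mkdir -p pics; ls; python3 - <<'E'
from rig import readout, viewer
import cv2,pickle
for n in("side","top"):
    d=viewer.read_camera(n); pickle.dump(d,open(n+"0.pkl","wb"))
    cv2.imwrite(f"pics/{n}0.png",d["pixels"][:,:,::-1]); print(n,d["intrinsics"],d["xyz"],d["attitude"],[k for k in d])
print(readout.get_state())
E
```

```text
pics
side [[448.49334119   0.         317.94819771]
 [  0.         448.49334119 236.04094903]
 [  0.           0.           1.        ]] [ 0.48707512 -0.55587724  0.73353659] [ 0.37642777 -0.01488042 -0.05062058  0.9249423 ] ['pixels', 'intrinsics', 'xyz', 'attitude']
top [[484.61423999   0.         313.93434982]
 [  0.         484.61423999 235.10736125]
 [  0.           0.           1.        ]] [0.44110893 0.07823613 1.16908472] [-0.02712145  0.02764615  0.71197444 -0.70113659] ['pixels', 'intrinsics', 'xyz', 'attitude']
{'time': 0.1, 'joint_positions': array([ 1.20435275e+00,  4.80767152e-01,  1.59679669e+00, -7.05679419e-06,
        1.06509953e+00, -4.65728311e-02]), 'joint_velocities': array([-0.00038022, -0.00057383, -0.00195904, -0.00058669, -0.00014503,
       -0.00064839]), 'tau': array([ 7.27856477e-04, -9.52249789e+01, -4.31032240e+01,  2.99685814e-05,
        5.42523179e-03,  6.29921237e-05]), 'tcp_pos': array([0.20422464, 0.61670378, 0.23074313]), 'tool_rot': array([ 1.59252692e-01,  9.87237709e-01, -5.24621156e-04, -1.06752514e-04]), 'wrist_force': array([ 1.03546348, -0.029645  ,  0.20743032]), 'torque': array([0.01506519, 0.02564961, 0.0019313 ]), 'finger_force': 0.0, 'grip_width': 1.000082238296946}
```

View pics/top0.png

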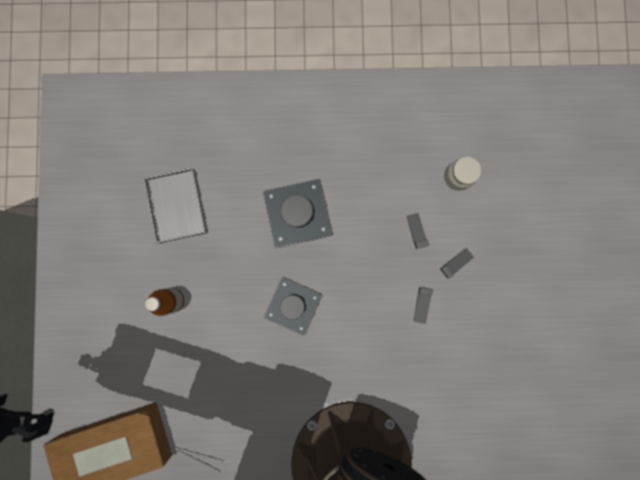

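View pics/side0.png

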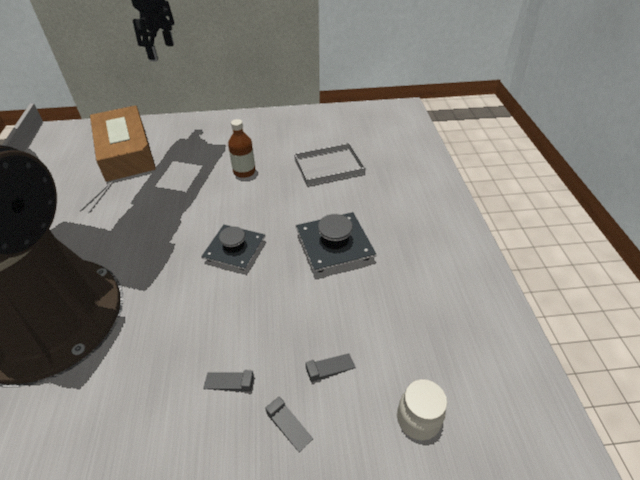

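Top view: the larger pedestal is at about (298,212) and the smaller at (293,306). Of the three wedges, the rightmost is at (457,263). In the side view it is at (290,424), with its heel at the left end (276,407). Next I'll measure them.

```bash
cat > h.py <<'E'
import numpy as np,cv2,pickle
from scipy.spatial.transform import Rotation as R
def ray(d,uv):
    K=d["intrinsics"];uv=np.atleast_2d(np.asarray(uv,float))
    v=np.c_[(uv[:,0]-K[0,2])/K[0,0],-(uv[:,1]-K[1,2])/K[1,1],-np.ones(len(uv))]
    return R.from_quat(d["attitude"]).apply(v)
def onplane(d,uv,z):
    r=ray(d,uv);o=np.array(d["xyz"]);return o+r*((z-o[2])/r[:,2])[:,None]
def proj(d,p):
    c=R.from_quat(d["attitude"]).inv().apply(np.atleast_2d(p)-d["xyz"]);K=d["intrinsics"]
    return np.c_[K[0,2]+K[0,0]*c[:,0]/-c[:,2],K[1,2]-K[1,1]*c[:,1]/-c[:,2]]
E
python3 - <<'E'
from h import *
t=pickle.load(open("top0.pkl","rb"));s=pickle.load(open("side0.pkl","rb"))
def spots(d,x0,y0,x1,y1,thr):
    g=cv2.cvtColor(d["pixels"],cv2.COLOR_RGB2GRAY)[y0:y1,x0:x1].astype(int)
    bh=cv2.morphologyEx(g.astype(np.uint8),cv2.MORPH_TOPHAT,np.ones((7,7)))
    n,l,st,c=cv2.connectedComponentsWithStats((bh>thr).astype(np.uint8))
    out=[]
    for i in range(1,n):
        m=l==i
        if 3<=st[i,4]<60:
            yy,xx=np.nonzero(m);w=bh[m].astype(float);out.append([x0+(xx*w).sum()/w.sum(),y0+(yy*w).sum()/w.sum()])
    return np.array(out)
for d,b in((t,(262,178,336,250)),(s,(292,212,380,274))):
    p=spots(d,*b,30);print(np.round(np.c_[p,onplane(d,p,.028)],4))
a=t["pixels"][170:330,255:495,::-1];b=s["pixels"][360:460,190:370,::-1];c=s["pixels"][200:280,285:385,::-1]
f=lambda i,k:cv2.resize(i,None,fx=k,fy=k,interpolation=cv2.INTER_CUBIC)
o=np.zeros((600,800,3),np.uint8)
A=f(t["pixels"][235:290,425:485,::-1],6);B=f(b[30:95,70:130],6);C=f(c,4);D=f(t["pixels"][175:253,258:340,::-1],3)
o[:A.shape[0],:A.shape[1]]=A;o[:B.shape[0],400:400+B.shape[1]]=B
y=A.shape[0]; D=D[:600-y];o[y:y+D.shape[0],:D.shape[1]]=D
C=C[:600-392]; o[392:392+C.shape[0],400:400+C.shape[1]]=C[:, :400]
cv2.imwrite("pics/crop.png",o)
E
```

```text
[[3.122640e+02 1.783135e+02 6.655000e-01 7.860000e-02 2.800000e-02]
 [3.132857e+02 1.865140e+02 6.457000e-01 7.650000e-02 2.800000e-02]
 [2.623189e+02 1.975432e+02 6.211000e-01 1.980000e-01 2.800000e-02]
 [2.706871e+02 1.958234e+02 6.249000e-01 1.780000e-01 2.800000e-02]
 [3.227088e+02 2.288245e+02 5.443000e-01 5.570000e-02 2.800000e-02]
 [3.345248e+02 2.325683e+02 5.350000e-01 2.800000e-02 2.800000e-02]
 [2.800105e+02 2.385210e+02 5.228000e-01 1.569000e-01 2.800000e-02]
 [2.794828e+02 2.486847e+02 4.988000e-01 1.584000e-01 2.800000e-02]]
[[3.488979e+02 2.175165e+02 6.282000e-01 1.793000e-01 2.800000e-02]
 [3.047271e+02 2.279297e+02 5.250000e-01 1.573000e-01 2.800000e-02]
 [3.346900e+02 2.396900e+02 5.868000e-01 1.134000e-01 2.800000e-02]
 [3.655691e+02 2.494399e+02 6.484000e-01 7.730000e-02 2.800000e-02]
 [3.625344e+02 2.579577e+02 6.378000e-01 5.420000e-02 2.800000e-02]
 [3.674721e+02 2.565939e+02 6.487000e-01 5.680000e-02 2.800000e-02]
 [3.745719e+02 2.582814e+02 6.626000e-01 5.040000e-02 2.800000e-02]
 [3.193085e+02 2.610127e+02 5.469000e-01 5.610000e-02 2.800000e-02]
 [3.779894e+02 2.620000e+02 6.676000e-01 3.950000e-02 2.800000e-02]
 [3.214641e+02 2.685021e+02 5.492000e-01 3.530000e-02 2.800000e-02]
 [3.465066e+02 2.723705e+02 5.986000e-01 1.940000e-02 2.800000e-02]
 [3.113964e+02 2.727574e+02 5.276000e-01 2.650000e-02 2.800000e-02]
 [3.201262e+02 2.727760e+02 5.452000e-01 2.440000e-02 2.800000e-02]]
```

View pics/crop.png

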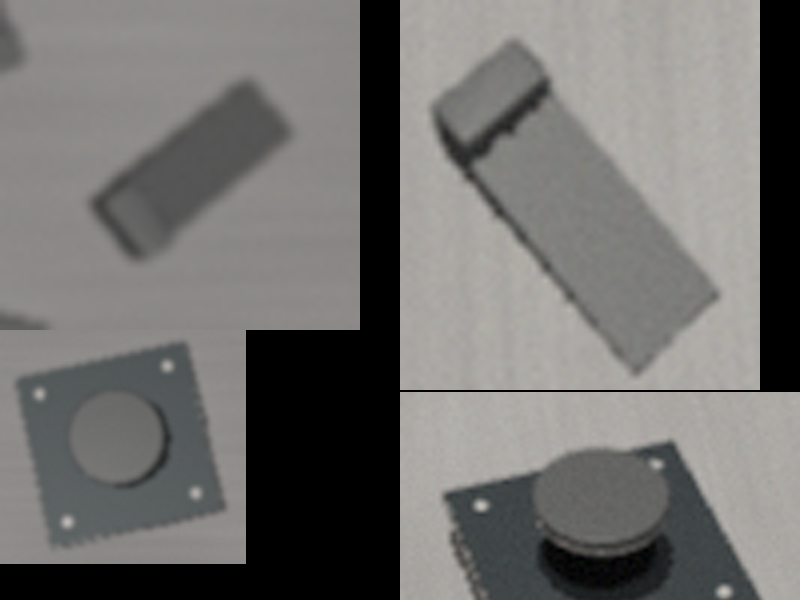

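The four screws agree between the two views to 2–3 mm. The crop shows the wedge heel at its upper left (side view) and the nose at its lower right.

```bash
cat >> h.py <<'E'
def go(x,y,z,yaw=None):
    from rig import readout
    s=readout.get_state();M=R.from_quat(s["tool_rot"]).as_matrix()
    d=M.T@(np.array([x,y,z])-s["tcp_pos"])*1000
    yw=np.degrees(np.arctan2(M[1,1],M[0,1]))
    print("t",s["time"],"tcp",np.round(s["tcp_pos"],4),"shift mm",np.round(d,1),"yaw(y axis)",round(yw,1),"tilt",np.round(M[:,2],4),"F",np.round(s["wrist_force"],2))
    if yaw is not None:
        t=-(yaw-yw); t=(t+90)%180-90; print("turn rz",round(t,1))
        Mt=M@R.from_rotvec([0,0,np.radians(t)]).as_matrix(); print("shift after turn",np.round(Mt.T@(np.array([x,y,z])-s["tcp_pos"])*1000,1))
    return s
E
python3 - <<'E'
from h import *
t=pickle.load(open("top0.pkl","rb"));s=pickle.load(open("side0.pkl","rb"))
S=lambda p:np.array(p)/6+[260,390]-.42
T=lambda p:np.array(p)/6+[425,235]-.42
n=onplane(s,S([[235,375],[320,295]]),.0015);print("side nose",n,n.mean(0))
h=onplane(s,S([[115,38],[33,105],[150,85],[65,145]]),.022);print("side heel",h,h.mean(0))
n=onplane(t,T([[250,80],[292,130]]),.0015);print("top nose",n,n.mean(0))
h=onplane(t,T([[95,203],[140,260],[115,182],[175,240]]),.018);print("top heel",h)
# other objects
for n,uv,z in(("tray",[176,206],.01),("bottle",[153,304],.15),("jar",[467,170],.075),("smallped",[293,306],.02)):print(n,onplane(t,uv,z))
go(.6265,.1786,.08)
E
```

```text
side nose [[ 0.47548837 -0.30769678  0.0015    ]
 [ 0.49929158 -0.29012406  0.0015    ]] [ 0.48738997 -0.29891042  0.0015    ]
side heel [[ 0.44967487 -0.22344127  0.022     ]
 [ 0.42685828 -0.23975057  0.022     ]
 [ 0.45852395 -0.23768859  0.022     ]
 [ 0.43510249 -0.25158185  0.022     ]] [ 0.4425399  -0.23811557  0.022     ]
top nose [[ 0.49513086 -0.29014373  0.0015    ]
 [ 0.47479198 -0.30620522  0.0015    ]] [ 0.48496142 -0.29817448  0.0015    ]
top heel [[ 0.44670182 -0.22179201  0.018     ]
 [ 0.4240115  -0.23874055  0.018     ]
 [ 0.45485693 -0.2299896   0.018     ]
 [ 0.43165769 -0.25283896  0.018     ]]
tray [[0.60652836 0.40800094 0.01      ]]
bottle [[0.3812265  0.41476586 0.15      ]]
jar [[ 0.67008394 -0.27575734  0.075     ]]
smallped [[0.36386623 0.1284854  0.02      ]]
t 0.1 tcp [0.2042 0.6167 0.2307] shift mm [-538.6 -282.9  151. ] yaw(y axis) 71.7 tilt [-4.e-04 -1.e-03 -1.e+00] F [ 1.04 -0.03  0.21]
```

Call:
carry_out(targets=[[0, [-49, -26, 0], [0, 0, 0]], [0, [-49, -26, 0], [0, 0, 0]], [0, [-49, -26, 0], [0, 0, 0]], [0, [-49, -26, 0], [0, 0, 0]], [0, [-49, -26, 0], [0, 0, 0]], [0, [-49, -26, 0], [0, 0, 0]], [0, [-49, -26, 0], [0, 0, 0]], [0, [-49, -26, 0], [0, 0, 0]], [0, [-49, -26, 0], [0, 0, 0]], [0, [-49, -26, 0], [0, 0, 0]]], grip_force=30)

```text
time: 1.35
tcp_pos: [0.5887, 0.2146, 0.2311]
tool_rot: [0.159, 0.987, -0.0, -0.0]
wrist_force: [1.2, 0.7, 0.2]
grip_width: -0.001
finger_force: 0.0
```

```bash
python3 -c "
from h import *
go(.6265,.1786,.030)"
```

```text
t 1.35 tcp [0.5887 0.2146 0.2311] shift mm [-47.3 -22.3 201.1] yaw(y axis) 71.7 tilt [-4.e-04 -0.e+00 -1.e+00] F [1.25 0.7  0.18]
```

Call:
carry_out(targets=[[0, [-47, -22, 30], [0, 0, 0]], [0, [0, 0, 50], [0, 0, 0]], [0, [0, 0, 50], [0, 0, 0]], [0, [0, 0, 50], [0, 0, 0]], [0, [0, 0, 16], [0, 0, 0]], [0, [0, 0, 1], [0, 0, 0]], [0, [0, 0, 0], [0, 0, 0]]])

```text
time: 2.22
tcp_pos: [0.6266, 0.1809, 0.0361]
tool_rot: [0.159, 0.987, 0.0, 0.001]
wrist_force: [0.5, 0.4, -0.3]
grip_width: -0.0
finger_force: 0.0
```

Call:
carry_out(targets=[[0, [0, 0, 1], [0, 0, 0]], [0, [0, 0, 1], [0, 0, 0]], [0, [0, 0, 1], [0, 0, 0]], [0, [0, 0, 0.5], [0, 0, 0]], [0, [0, 0, 0.5], [0, 0, 0]], [0, [0, 0, 0], [0, 0, 0]]])

```text
time: 2.98
tcp_pos: [0.6254, 0.1805, 0.0302]
tool_rot: [0.159, 0.987, -0.0, -0.0]
wrist_force: [0.7, 0.6, 0.4]
grip_width: 0.001
finger_force: 0.0
```

Call:
carry_out(targets=[[0, [0, 0, 0.5], [0, 0, 0]], [0, [0, 0, 0.5], [0, 0, 0]], [0, [0, 0, 0.5], [0, 0, 0]], [0, [0, 0, 0.5], [0, 0, 0]], [0, [0, 0, 0], [0, 0, 0]]])

```text
time: 3.6
tcp_pos: [0.6254, 0.1805, 0.0283]
tool_rot: [0.159, 0.987, -0.0, -0.0]
wrist_force: [0.6, 0.3, -0.2]
grip_width: -0.001
finger_force: 0.0
```

Call:
carry_out(targets=[[0, [0, 0, 0.3], [0, 0, 0]], [0, [0, 0, 0.3], [0, 0, 0]], [0, [0, 0, 0], [0, 0, 0]]])

```text
time: 3.98
tcp_pos: [0.6255, 0.1806, 0.0278]
tool_rot: [0.159, 0.987, 0.0, 0.0]
wrist_force: [0.3, 0.6, 1.2]
grip_width: -0.002
finger_force: 0.8
```

Call:
carry_out(targets=[[0, [0, 0, 0.4], [0, 0, 0]], [0, [0, 0, 0.4], [0, 0, 0]], [0, [0, 0, 0], [0, 0, 0]]])

```text
time: 4.35
tcp_pos: [0.6256, 0.1806, 0.027]
tool_rot: [0.159, 0.987, 0.0, 0.0]
wrist_force: [0.1, 2.1, 1.9]
grip_width: -0.001
finger_force: 1.2
```

Call:
carry_out(targets=[[0, [0, 0, 0.4], [0, 0, 0]], [0, [0, 0, 0], [0, 0, 0]]])

```text
time: 4.6
tcp_pos: [0.6256, 0.1806, 0.0266]
tool_rot: [0.159, 0.987, 0.0, 0.0]
wrist_force: [0.3, 1.1, 2.9]
grip_width: 0.001
finger_force: 1.4
```

Call:
carry_out(targets=[[0, [0, 0, 0.5], [0, 0, 0]], [0, [0, 0, 0.5], [0, 0, 0]], [0, [0, 0, 0], [0, 0, 0]]])

```text
time: 4.97
tcp_pos: [0.6255, 0.1805, 0.0255]
tool_rot: [0.159, 0.987, -0.0, 0.0]
wrist_force: [2.2, 0.8, 3.0]
grip_width: -0.005
finger_force: 1.3
```

Force stays near 3 N while the tool sinks, so this corner is giving. I'll go a little further to confirm.

Call:
carry_out(targets=[[0, [0, 0, 0.5], [0, 0, 0]], [0, [0, 0, 0.5], [0, 0, 0]], [0, [0, 0, 0], [0, 0, 0]]])

```text
time: 5.35
tcp_pos: [0.6254, 0.1805, 0.0244]
tool_rot: [0.159, 0.987, -0.0, -0.0]
wrist_force: [0.6, 1.3, 2.3]
grip_width: 0.001
finger_force: 1.2
```

```bash
python3 - <<'E'
from rig import viewer
from h import *
a=pickle.load(open("side0.pkl","rb"))["pixels"]; d=viewer.read_camera("side");pickle.dump(d,open("side1.pkl","wb"));b=d["pixels"]
k=lambda i:cv2.resize(i[195:285,285:385,::-1],None,fx=4,fy=4,interpolation=cv2.INTER_CUBIC)
cv2.imwrite("pics/tip.png",np.hstack([k(a),k(b)]))
E
```

```text
(no output)
```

View pics/tip.png

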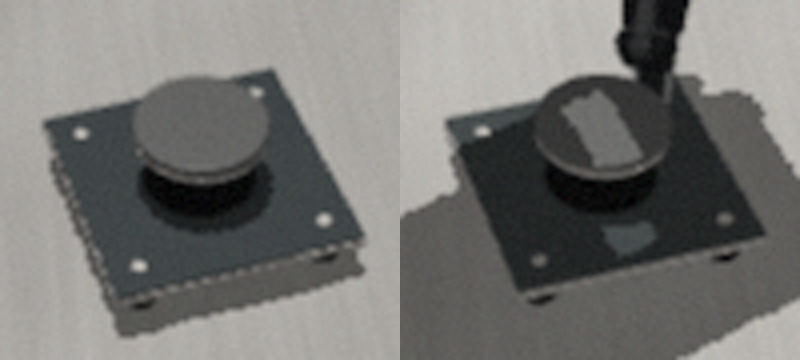

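The near-left corner screw rises about 1 px, from (138,265) to (138,260) in the crop, so the pedestal tips about 3.6 mm at corner B, at a steady 2.3 N. I'll keep pressing until the foot touches, to get the gap.

Call:
carry_out(targets=[[0, [0, 0, 0.5], [0, 0, 0]], [0, [0, 0, 0.5], [0, 0, 0]], [0, [0, 0, 0], [0, 0, 0]]])

```text
time: 5.78
tcp_pos: [0.6255, 0.1806, 0.0236]
tool_rot: [0.159, 0.987, 0.0, 0.0]
wrist_force: [0.0, 0.9, 4.6]
grip_width: -0.002
finger_force: 2.5
```

Call:
carry_out(targets=[[0, [0, 0, 0.5], [0, 0, 0]], [0, [0, 0, 0.5], [0, 0, 0]], [0, [0, 0, 0], [0, 0, 0]]])

```text
time: 6.15
tcp_pos: [0.6257, 0.1807, 0.0232]
tool_rot: [0.159, 0.987, 0.0, 0.0]
wrist_force: [-3.0, 2.2, 14.3]
grip_width: -0.003
finger_force: 7.1
```

Contact stiffens at z≈0.0240, so the gap is about 4 mm and the snug depth about 16 mm. I'll lift off and go to the wedge.

Call:
carry_out(targets=[[0, [0, 0, -1.5], [0, 0, 0]], [0, [0, 0, -1.5], [0, 0, 0]], [0, [0, 0, -2], [0, 0, 0]], [0, [0, 0, -5], [0, 0, 0]], [0, [0, 0, -40], [0, 0, 0]], [0, [0, 0, -50], [0, 0, 0]], [0.6, [5.4, -56.8, 0], [0, 0, 0]], [0.6, [5.4, -56.8, 0], [0, 0, 0]], [0.6, [5.4, -56.8, 0], [0, 0, 0]], [0.6, [5.4, -56.8, 0], [0, 0, 0]]])

```text
time: 7.4
tcp_pos: [0.5326, -0.0297, 0.1228]
tool_rot: [0.159, 0.987, -0.0, 0.0]
wrist_force: [1.7, -1.4, 0.1]
grip_width: 0.597
finger_force: 0.0
```

Call:
carry_out(targets=[[0.6, [5.4, -56.8, 0], [0, 0, 0]], [0.6, [5.4, -56.8, 0], [0, 0, 0]], [0.6, [5.4, -56.8, 0], [0, 0, 0]], [0.6, [5.4, -56.8, 0], [0, 0, 0]], [0.6, [0, 0, 0], [0, 0, 9]], [0.6, [0, 0, 0], [0, 0, 9]], [0.6, [0, 0, 0], [0, 0, 9]], [0.6, [0, 0, 0], [0, 0, 9]], [0.6, [0, 0, 0], [0, 0, 0]]])

```text
time: 8.52
tcp_pos: [0.4415, -0.2372, 0.1226]
tool_rot: [0.456, 0.89, 0.0, -0.0]
wrist_force: [-0.0, 0.1, -1.4]
grip_width: 0.596
finger_force: 0.0
```

```bash
python3 - <<'E'
from h import *
from rig import viewer
go(.4415,-.2375,.005,36)
d=viewer.read_camera("side");pickle.dump(d,open("side2.pkl","wb"))
a=pickle.load(open("side0.pkl","rb"))["pixels"]
f=lambda i,k:cv2.resize(i[:,:,::-1],None,fx=k,fy=k,interpolation=cv2.INTER_CUBIC)
cv2.imwrite("pics/w.png",np.hstack([f(d["pixels"][340:460,200:360],2.5),f(d["pixels"][200:320,285:385],2.5)]))
E
```

```text
t 8.525 tcp [ 0.4415 -0.2372  0.1226] shift mm [ -0.2  -0.2 117.6] yaw(y axis) 35.7 tilt [-0.  0. -1.] F [-0.02  0.12 -1.38]
turn rz -0.3
shift after turn [ -0.2  -0.2 117.6]
```

View pics/w.png

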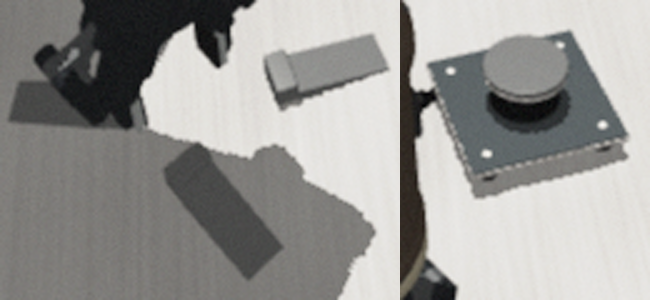

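The wedge hasn't moved and sits below the gripper; the pedestal is back in place. Descending to grip.

Call:
carry_out(targets=[[0.6, [0, 0, 40], [0, 0, 0]], [0.6, [0, 0, 40], [0, 0, 0]], [0.6, [0, 0, 28], [0, 0, 0]], [0.6, [0, 0, 8], [0, 0, 0]], [0.6, [0, 0, 3.5], [0, 0, 0]], [0.3, [0, 0, 0], [0, 0, 0]], [0.2, [0, 0, 0], [0, 0, 0]], [0.2, [0, 0, 0], [0, 0, 0]], [0.2, [0, 0, 0], [0, 0, 0]]], grip_force=40)

```text
time: 9.7
tcp_pos: [0.4421, -0.2376, 0.004]
tool_rot: [0.456, 0.89, -0.0, 0.001]
wrist_force: [-1.6, 0.6, 9.7]
grip_width: 0.342
finger_force: 40.6
```

Call:
carry_out(targets=[[0.2, [0, 0, -5], [0, 0, 0]], [0.2, [0, 0, -30], [0, 0, 0]], [0.2, [0, 0, -50], [0, 0, 0]], [0.2, [0, 0, -45], [0, 0, 0]], [0.2, [0, 0, 0], [0, 0, 0]]])

```text
time: 10.32
tcp_pos: [0.4434, -0.2383, 0.1366]
tool_rot: [0.456, 0.89, -0.0, 0.003]
wrist_force: [-0.1, -0.9, -0.8]
grip_width: 0.341
finger_force: 39.7
```

Call:
carry_out(targets=[[0.2, [16, 22, 0], [0, 0, 0]], [0.2, [33.2, 43.8, 0], [0, 0, 0]], [0.2, [33.2, 43.8, 0], [0, 0, 0]], [0.2, [33.2, 43.8, 0], [0, 0, 0]], [0.2, [33.2, 43.8, 0], [0, 0, 0]], [0.2, [33.2, 43.8, 0], [0, 0, 0]], [0.2, [33.2, 43.8, 0], [0, 0, 0]], [0.2, [33.2, 43.8, 0], [0, 0, 0]], [0.2, [33.2, 43.8, 0], [0, 0, 0]], [0.2, [33.2, 43.8, 0], [0, 0, 0]]])

```text
time: 11.58
tcp_pos: [0.5959, 0.2629, 0.1323]
tool_rot: [0.456, 0.89, -0.0, -0.0]
wrist_force: [1.1, -0.2, -1.0]
grip_width: 0.339
finger_force: 39.7
```

Call:
carry_out(targets=[[0.2, [17, 22, 0], [0, 0, 0]], [0.2, [0, 0, 0], [0, 0, 8]], [0.2, [0, 0, 0], [0, 0, 8]], [0.2, [0, 0, 0], [0, 0, 8]], [0.2, [0, 0, 0], [0, 0, 0]]])

```text
time: 12.2
tcp_pos: [0.6036, 0.2877, 0.1323]
tool_rot: [0.631, 0.776, -0.0, -0.0]
wrist_force: [0.1, -0.8, -0.9]
grip_width: 0.34
finger_force: 39.8
```

```bash
python3 - <<'E'
from h import *
from rig import viewer
s=go(.6038,.2873,.006,11.8)
f=lambda i,k:cv2.resize(i[:,:,::-1],None,fx=k,fy=k,interpolation=cv2.INTER_CUBIC)
d=viewer.read_camera("top");e=viewer.read_camera("side");pickle.dump((d,e),open("c3.pkl","wb"))
cv2.imwrite("pics/c3.png",np.hstack([f(d["pixels"][100:270,150:340],2.1),f(e["pixels"][110:280,260:450],2.1)]))
print(proj(d,s["tcp_pos"]),proj(e,s["tcp_pos"]))
E
```

```text
t 12.2 tcp [0.6036 0.2877 0.1323] shift mm [ -0.4   0.3 126.3] yaw(y axis) 11.7 tilt [-1.e-03 -5.e-04 -1.e+00] F [ 0.07 -0.8  -0.93]
turn rz -0.1
shift after turn [ -0.4   0.3 126.3]
[[215.68914306 198.73791087]] [[332.72838986 152.76952209]]
```

View pics/c3.png

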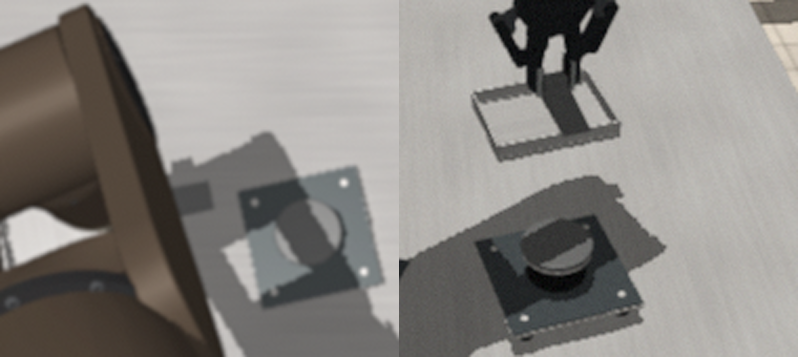

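In the top crop the wedge, held level, has its nose at about (212,195), pointing at the pedestal's left edge. Lowering it to the table.

Call:
carry_out(targets=[[0.2, [0, 0, 40], [0, 0, 0]], [0.2, [0, 0, 45], [0, 0, 0]], [0.2, [0, 0, 30], [0, 0, 0]], [0.2, [0, 0, 8], [0, 0, 0]], [0.2, [0, 0, 2], [0, 0, 0]], [0.2, [0, 0, 1], [0, 0, 0]], [0.2, [0, 0, 0], [0, 0, 0]]])

```text
time: 13.18
tcp_pos: [0.6047, 0.2881, 0.0081]
tool_rot: [0.631, 0.775, 0.001, 0.0]
wrist_force: [0.9, -1.8, -0.1]
grip_width: 0.338
finger_force: 39.8
```

```bash
python3 - <<'E'
from h import *
from rig import viewer
s=go(.6038,.2873,.004,11.8)
f=lambda i,k:cv2.resize(i[:,:,::-1],None,fx=k,fy=k,interpolation=cv2.INTER_CUBIC)
d=viewer.read_camera("top");e=viewer.read_camera("side");pickle.dump((d,e),open("c4.pkl","wb"))
cv2.imwrite("pics/c4.png",np.hstack([f(d["pixels"][160:260,200:300],4),f(e["pixels"][170:270,290:390],4)]))
E
```

```text
t 13.175 tcp [0.6047 0.2881 0.0081] shift mm [-0.6 -1.   4.1] yaw(y axis) 11.7 tilt [ 1.5e-03  6.0e-04 -1.0e+00] F [ 0.86 -1.81 -0.06]
turn rz -0.1
shift after turn [-0.6 -1.   4.1]
```

View pics/c4.png

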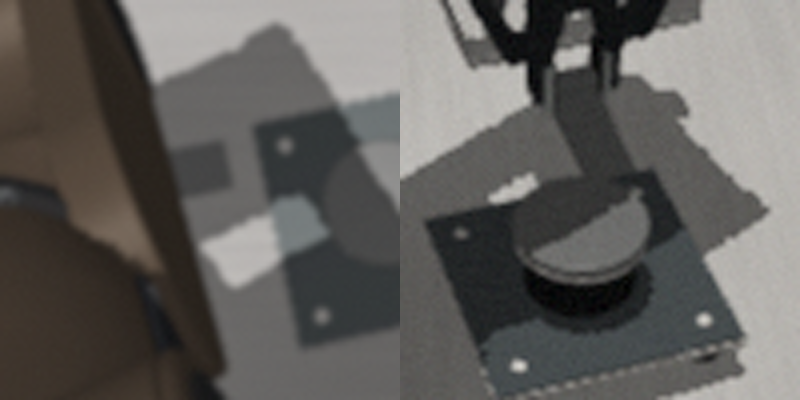

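The top crop shows the nose edge from (223,142) to (232,188) and the screw at (285,145). I'll work out the sideways offset.

```bash
python3 - <<'E'
from h import *
d,e=pickle.load(open("c4.pkl","rb"))
n=onplane(d,np.array([[223,142],[232,188]])/4+[199.63,159.63],.0055);b=onplane(d,np.array([[285,145]])/4+[199.63,159.63],.028)[0]
c=n.mean(0);print(n,c,b)
# wedge long edges in top: visible upper edge (175,150)-(223,142), lower (185,195)-(232,188)
w=onplane(d,np.array([[175,150],[223,142],[185,195],[232,188]])/4+[199.63,159.63],.006);print(np.degrees(np.arctan2(*(w[1]-w[0])[1::-1])),np.degrees(np.arctan2(*(w[3]-w[2])[1::-1])))
u=np.array([np.cos(np.radians(-78.2)),np.sin(np.radians(-78.2))]);v=np.array([-u[1],u[0]])
r=(b-c)[:2];print("along",r@u,"lateral",r@v,"tool-based nose",s if 0 else np.array([.6047,.2881])+.076*u)
E
```

```text
[[0.63077766 0.21709161 0.0055    ]
 [0.60260835 0.21181731 0.0055    ]] [0.616693   0.21445446 0.0055    ] [0.62474634 0.17758487 0.028     ]
-81.31258121967562 -82.33190154055625
along 0.037737315610457525 lateral 0.0003434640769508242 tool-based nose [0.6202417  0.21370608]
```

Call:
carry_out(targets=[[0.2, [0, 0, 1], [0, 0, 0]], [0.2, [0, 0, 1], [0, 0, 0]], [0.2, [0, 0, 1], [0, 0, 0]], [0.2, [0, 0, 0.5], [0, 0, 0]], [0.2, [0, 0, 0], [0, 0, 0]]])

```text
time: 13.9
tcp_pos: [0.604, 0.2878, 0.004]
tool_rot: [0.631, 0.775, 0.0, 0.0]
wrist_force: [-3.1, -0.7, 9.9]
grip_width: 0.34
finger_force: 41.0
```

Call:
carry_out(targets=[[0.2, [0, 0, -0.5], [0, 0, 0]], [0.2, [-6, 0, 0], [0, 0, 0]], [0.2, [-8, 0, 0], [0, 0, 0]], [0.2, [-8, 0, 0], [0, 0, 0]], [0.2, [-8, 0, 0], [0, 0, 0]], [0.2, [-5, 0, 0], [0, 0, 0]], [0.2, [0, 0, 0], [0, 0, 0]]])

```text
time: 14.78
tcp_pos: [0.6113, 0.2528, 0.004]
tool_rot: [0.632, 0.775, -0.0, 0.0]
wrist_force: [1.2, -2.9, 3.5]
grip_width: 0.34
finger_force: 40.3
```

Call:
carry_out(targets=[[0.2, [-2, 0, 0], [0, 0, 0]], [0.2, [-2, 0, 0], [0, 0, 0]], [0.2, [-2, 0, 0], [0, 0, 0]], [0.2, [0, 0, 0], [0, 0, 0]]])

```text
time: 15.28
tcp_pos: [0.6123, 0.2476, 0.004]
tool_rot: [0.631, 0.775, -0.0, 0.0]
wrist_force: [1.2, 0.5, 4.6]
grip_width: 0.344
finger_force: 40.3
```

Call:
carry_out(targets=[[0.2, [-1, 0, 0], [0, 0, 0]], [0.2, [-1, 0, 0], [0, 0, 0]], [0.2, [-1, 0, 0], [0, 0, 0]], [0.2, [-1, 0, 0], [0, 0, 0]], [0.2, [0, 0, 0], [0, 0, 0]]])

```text
time: 15.9
tcp_pos: [0.6132, 0.2437, 0.004]
tool_rot: [0.632, 0.775, 0.0, 0.0]
wrist_force: [-1.1, 0.9, 4.9]
grip_width: 0.345
finger_force: 40.4
```

Call:
carry_out(targets=[[0.2, [-1, 0, 0], [0, 0, 0]], [0.2, [-1, 0, 0], [0, 0, 0]], [0.2, [-1, 0, 0], [0, 0, 0]], [0.2, [0, 0, 0], [0, 0, 0]]])

```text
time: 16.4
tcp_pos: [0.6138, 0.2408, 0.004]
tool_rot: [0.632, 0.775, 0.0, 0.0]
wrist_force: [-0.8, 1.9, 5.3]
grip_width: 0.335
finger_force: 40.4
```

Call:
carry_out(targets=[[0.2, [-1, 0, 0], [0, 0, 0]], [0.2, [0, 0, 0], [0, 0, 0]]])

```text
time: 16.65
tcp_pos: [0.614, 0.2398, 0.004]
tool_rot: [0.632, 0.775, 0.0, 0.0]
wrist_force: [-0.9, 2.6, 5.4]
grip_width: 0.338
finger_force: 40.4
```

Call:
carry_out(targets=[[0.2, [-1, 0, 0], [0, 0, 0]], [0.2, [0, 0, 0], [0, 0, 0]]])

```text
time: 16.9
tcp_pos: [0.6142, 0.2388, 0.004]
tool_rot: [0.632, 0.775, 0.0, 0.0]
wrist_force: [-0.4, 2.2, 6.6]
grip_width: 0.338
finger_force: 40.4
```

Call:
carry_out(targets=[[0.2, [-1, 0, 0], [0, 0, 0]], [0.2, [0, 0, 0], [0, 0, 0]]])

```text
time: 17.15
tcp_pos: [0.6144, 0.2378, 0.004]
tool_rot: [0.632, 0.775, 0.0, 0.0]
wrist_force: [-1.2, 3.1, 5.2]
grip_width: 0.343
finger_force: 40.4
```

Call:
carry_out(targets=[[0.2, [-1, 0, 0], [0, 0, 0]], [0.2, [0, 0, 0], [0, 0, 0]]])

```text
time: 17.4
tcp_pos: [0.6146, 0.2369, 0.004]
tool_rot: [0.632, 0.775, 0.0, 0.0]
wrist_force: [-1.1, 2.9, 3.9]
grip_width: 0.342
finger_force: 40.4
```

Call:
carry_out(targets=[[0.2, [-0.5, 0, 0], [0, 0, 0]], [0.2, [0, 0, 0], [0, 0, 0]]])

```text
time: 17.65
tcp_pos: [0.6147, 0.2364, 0.004]
tool_rot: [0.632, 0.775, 0.0, 0.0]
wrist_force: [-0.6, 3.1, 5.9]
grip_width: 0.338
finger_force: 40.4
```

Call:
carry_out(targets=[[0.2, [-0.5, 0, 0], [0, 0, 0]], [0.2, [0, 0, 0], [0, 0, 0]]])

```text
time: 17.9
tcp_pos: [0.6148, 0.236, 0.004]
tool_rot: [0.632, 0.775, 0.0, 0.0]
wrist_force: [-1.0, 3.7, 6.0]
grip_width: 0.338
finger_force: 40.4
```

Call:
carry_out(targets=[[0.2, [-0.5, 0, 0], [0, 0, 0]], [0.2, [0, 0, 0], [0, 0, 0]]])

```text
time: 18.15
tcp_pos: [0.6149, 0.2356, 0.004]
tool_rot: [0.632, 0.775, 0.0, -0.0]
wrist_force: [-0.8, 4.3, 5.7]
grip_width: 0.339
finger_force: 40.4
```

Call:
carry_out(targets=[[0.2, [-0.5, 0, 0], [0, 0, 0]], [0.2, [0, 0, 0], [0, 0, 0]]])

```text
time: 18.4
tcp_pos: [0.615, 0.2351, 0.004]
tool_rot: [0.632, 0.775, 0.0, -0.0]
wrist_force: [-1.2, 4.4, 5.6]
grip_width: 0.345
finger_force: 40.4
```

Call:
carry_out(targets=[[0.2, [0, 0, 0], [0, 0, 0]], [0.2, [0, 0, 0], [0, 0, 0]]])

```text
time: 18.65
tcp_pos: [0.615, 0.2351, 0.004]
tool_rot: [0.632, 0.775, 0.0, -0.0]
wrist_force: [-0.9, 4.9, 4.8]
grip_width: 0.341
finger_force: 40.4
```

Call:
carry_out(targets=[[0.2, [-0.5, 0, 0], [0, 0, 0]], [0.2, [0, 0, 0], [0, 0, 0]]])

```text
time: 18.9
tcp_pos: [0.615, 0.2347, 0.004]
tool_rot: [0.632, 0.775, 0.0, -0.0]
wrist_force: [-1.9, 5.1, 4.7]
grip_width: 0.34
finger_force: 40.4
```

Call:
carry_out(targets=[[0.2, [-0.5, 0, 0], [0, 0, 0]], [0.2, [0, 0, 0], [0, 0, 0]]])

```text
time: 19.15
tcp_pos: [0.6152, 0.2342, 0.004]
tool_rot: [0.632, 0.775, 0.0, -0.0]
wrist_force: [-1.1, 5.5, 5.3]
grip_width: 0.341
finger_force: 40.4
```

```bash
python3 - <<'E'
from h import *
from rig import viewer
a=pickle.load(open("side0.pkl","rb"));ta=pickle.load(open("top0.pkl","rb"))
e=viewer.read_camera("side");d=viewer.read_camera("top");pickle.dump((d,e),open("c5.pkl","wb"))
def spot(c,u,v):
    g=cv2.cvtColor(c["pixels"],cv2.COLOR_RGB2GRAY);g=cv2.morphologyEx(g,cv2.MORPH_TOPHAT,np.ones((7,7)))
    p=g[v-3:v+4,u-3:u+4].astype(float);p=np.clip(p-p.max()*.3,0,None);yy,xx=np.mgrid[v-3:v+4,u-3:u+4];return np.array([(xx*p).sum(),(yy*p).sum()])/p.sum()
for uv in((349,217),(305,228),(366,249),(319,261)):print("side",spot(a,*uv),spot(e,*uv)-spot(a,*uv))
for uv in((313,186),(271,196),(323,229),(280,238)):print("top",spot(ta,*uv),spot(d,*uv)-spot(ta,*uv))
f=lambda i,k:cv2.resize(i[:,:,::-1],None,fx=k,fy=k,interpolation=cv2.INTER_CUBIC)
cv2.imwrite("pics/c5.png",np.hstack([f(d["pixels"][160:260,230:330],4),f(e["pixels"][180:280,290:390],4)]))
E
```

```text
side [348.75688073 217.48623853] [0.01870982 0.1279347 ]
side [304.8        227.94226328] [-0.01957447 -0.0358803 ]
side [365.53804348 249.47826087] [0.00430625 0.0043211 ]
side [319.29143073 261.02453756] [-0.05050664  0.1470796 ]
top [313.29711752 186.53436807] [ 0.05898512 -0.04338333]
top [270.70694087 195.86632391] [ 1.49305913 -0.06632391]
top [322.75335654 228.85877673] [0.19191373 0.08581787]
top [280.02008929 238.54017857] [1.66283754 1.89884582]
```

View pics/c5.png

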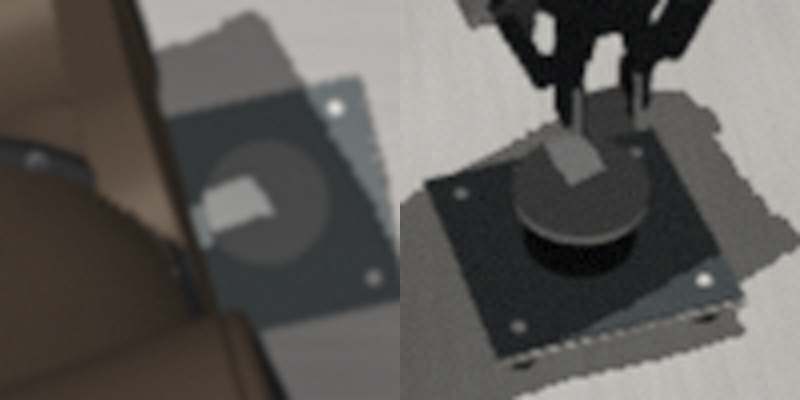

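The visible screws haven't moved more than about 0.15 px in the side view, so the pedestal is level and in place with about 5.5 N of push. Releasing the wedge.

Call:
carry_out(targets=[[0.4, [0, 0, 0], [0, 0, 0]], [0.5, [0, 0, 0], [0, 0, 0]], [0.6, [0, 0, 0], [0, 0, 0]], [0.6, [0, 0, 0], [0, 0, 0]], [0.6, [0, 0, 0], [0, 0, 0]]])

```text
time: 19.88
tcp_pos: [0.6152, 0.2339, 0.004]
tool_rot: [0.632, 0.775, -0.0, 0.0]
wrist_force: [-0.1, 0.4, 0.0]
grip_width: 0.601
finger_force: 0.0
```

Call:
carry_out(targets=[[0.6, [0, 0, -10], [0, 0, 0]], [0.6, [0, 0, -25], [0, 0, 0]], [0.6, [0, 0, -40], [0, 0, 0]], [0, [0, 0, -20], [0, 0, 0]], [0, [0, 0, 0], [0, 0, 0]], [0, [0, 0, 0], [0, 0, 0]]])

```text
time: 20.62
tcp_pos: [0.6146, 0.2338, 0.0983]
tool_rot: [0.631, 0.775, -0.0, -0.0]
wrist_force: [0.2, -0.1, -1.0]
grip_width: 0.002
finger_force: 0.0
```

```bash
python3 -c "
from h import *
go(.6255,.1806,.034)"
```

```text
t 20.625 tcp [0.6146 0.2338 0.0983] shift mm [-54.3  -0.1  64.3] yaw(y axis) 11.7 tilt [-9.e-04 -3.e-04 -1.e+00] F [ 0.21 -0.1  -1.  ]
```

Call:
carry_out(targets=[[0, [-27, 0, 0], [0, 0, 0]], [0, [-27, 0, 0], [0, 0, 0]], [0, [0, 0, 40], [0, 0, 0]], [0, [0, 0, 22], [0, 0, 0]], [0, [0, 0, 4], [0, 0, 0]], [0, [0, 0, 1], [0, 0, 0]], [0, [0, 0, 0], [0, 0, 0]]])

```text
time: 21.5
tcp_pos: [0.6265, 0.1813, 0.0327]
tool_rot: [0.631, 0.775, 0.0, 0.0]
wrist_force: [0.3, 0.6, 0.2]
grip_width: 0.003
finger_force: 0.0
```

Call:
carry_out(targets=[[0, [0, 0, 0.5], [0, 0, 0]], [0, [0, 0, 0.5], [0, 0, 0]], [0, [0, 0, 0.5], [0, 0, 0]], [0, [0, 0, 0], [0, 0, 0]]])

```text
time: 22.0
tcp_pos: [0.6261, 0.1811, 0.0305]
tool_rot: [0.632, 0.775, 0.0, 0.0]
wrist_force: [0.7, 0.8, -0.3]
grip_width: 0.001
finger_force: 0.0
```

Call:
carry_out(targets=[[0, [0, 0, 0.5], [0, 0, 0]], [0, [0, 0, 0.5], [0, 0, 0]], [0, [0, 0, 0.5], [0, 0, 0]], [0, [0, 0, 0.5], [0, 0, 0]], [0, [0, 0, 0], [0, 0, 0]]])

```text
time: 22.62
tcp_pos: [0.626, 0.1811, 0.0284]
tool_rot: [0.632, 0.775, -0.0, -0.0]
wrist_force: [-0.4, 0.5, 0.8]
grip_width: -0.0
finger_force: 0.0
```

Call:
carry_out(targets=[[0, [0, 0, 0.4], [0, 0, 0]], [0, [0, 0, 0], [0, 0, 0]]])

```text
time: 22.88
tcp_pos: [0.6261, 0.1811, 0.0282]
tool_rot: [0.632, 0.775, 0.0, 0.0]
wrist_force: [-0.3, -0.8, 1.8]
grip_width: -0.001
finger_force: 0.6
```

Call:
carry_out(targets=[[0, [0, 0, 0.4], [0, 0, 0]], [0, [0, 0, 0], [0, 0, 0]]])

```text
time: 23.12
tcp_pos: [0.6262, 0.1811, 0.0279]
tool_rot: [0.632, 0.775, 0.0, 0.0]
wrist_force: [-1.2, 0.2, 5.1]
grip_width: 0.003
finger_force: 2.4
```

The corner is firm now: 5 N at z=0.0279. I'll go a touch more and hold.

Call:
carry_out(targets=[[0, [0, 0, 0.3], [0, 0, 0]], [0, [0, 0, 0], [0, 0, 0]], [0, [0, 0, 0], [0, 0, 0]], [0, [0, 0, 0], [0, 0, 0]], [0, [0, 0, 0], [0, 0, 0]]])

```text
time: 23.75
tcp_pos: [0.6262, 0.1812, 0.0278]
tool_rot: [0.631, 0.775, 0.0, 0.0]
wrist_force: [-1.4, 0.3, 7.3]
grip_width: -0.001
finger_force: 3.7
```

Call:
carry_out(targets=[[0, [0, 0, -0.5], [0, 0, 0]], [0, [0, 0, -1], [0, 0, 0]], [0, [0, 0, -10], [0, 0, 0]], [0, [0, 0, -40], [0, 0, 0]], [0, [0, 0, -50], [0, 0, 0]], [0, [0, 0, -50], [0, 0, 0]], [0, [0, 0, 0], [0, 0, 0]], [0, [0, 0, 0], [0, 0, 0]]])

```text
time: 24.75
tcp_pos: [0.6259, 0.181, 0.1791]
tool_rot: [0.632, 0.775, 0.0, 0.0]
wrist_force: [-0.1, 0.8, -0.3]
grip_width: -0.001
finger_force: 0.0
```

```bash
python3 - <<'E'
from h import *
from rig import viewer
a=pickle.load(open("side0.pkl","rb"));e=viewer.read_camera("side")
f=lambda i,k:cv2.resize(i[:,:,::-1],None,fx=k,fy=k,interpolation=cv2.INTER_CUBIC)
cv2.imwrite("pics/c6.png",np.hstack([f(a["pixels"][170:280,290:390],4),f(e["pixels"][170:280,290:390],4)]))
E
```

```text
(no output)
```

View pics/c6.png

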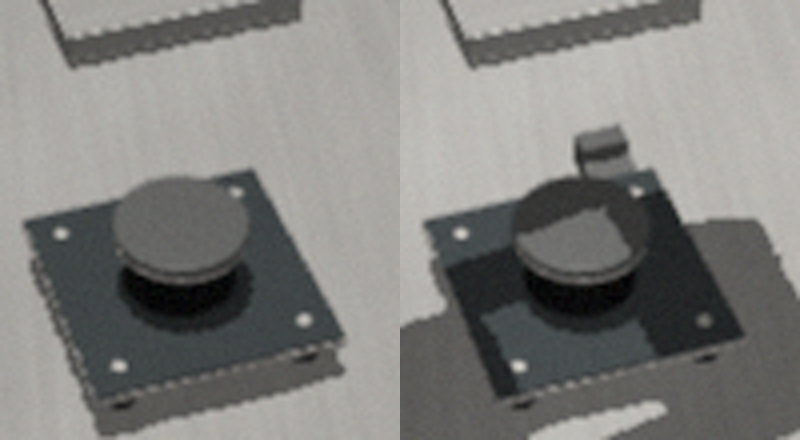

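The picture shows the pedestal where it was, level, with the wedge heel sticking out behind the corner screw at (637,190) and the gripper clear. Handing in.

```bash
python3 -c "
from rig import arm
print(arm.job_done())"
```

```text
the job is handed in; nothing more can be done
None
```

I handed the job in at about 25 s, with no verdict shown: the far-left corner was the one that gave (about 4 mm), the wedge is now snug under its foot and let go, and a 7 N re-press there held firm with the pedestal level and not visibly moved.

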